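# Load the mould plate into the tart press and close the tamper

### The job

Set the tart press up for the next batch: lift the flat metal mould plate by its handle and set it down flat on the press bed with the notch in its long edge against the upright pivot pin and its free end swung out towards you by about two thirds of a right angle, and let go. The overarm leaves no room for a hand on the handle, so then push the plate by its other long edge to swing it round the pin until it lies flush against both the pin and the stop block; last, press the tamper's knob all the way down into the cup. Leave the jars, the tin and the mug standing where they are.

Things in the scene. Friction and masses are not known exactly. Their poses are not given: they have to be found in the camera images.
- press: Grey tart press, fixed on the table. Origin: centre of the bed's underside; x points away from the robot to its column, y left, z up. The flat bed is 245 mm (x) by 235 mm (y), its top 14 mm above the table. At the rear the column (60 mm wide, front face at x 69.5 mm, y -33.5 mm) carries an overarm.
- pivot_pin (a point): Axis of the pivot pin at the level of the bed's top: an upright steel pin of 12 mm diameter, 22 mm tall, fixed in the press bed.
- overarm_front (a point): Middle of the overarm's front face, at press x -19, y -33.5 mm, 110 mm above the table. The overarm is 56 mm wide and spans from here back to the column, 87 to 134 mm above the table with its bushes; the tamper runs upright through it at press x 10.5, y -33.5 mm.
- stop_face (a point): Middle of the front face of the steel stop block (30 mm wide, 18 mm high) at the level of the bed's top: press x 57.5, y -83.5 mm. Fixed on the bed at the right rear; the plate's notched edge meets this face when home.
- tamper (a joint): Travel of the tamper in m: 0 raised, 0.032 fully down. Push it down against about 4 N; it stays where it is left. Its lower end is a disc of 42 mm diameter, 52 mm above the table when raised (22 mm over a plate on the bed); fully down it stands 10 mm deep in the cup, not touching its floor. If the cup is not below, it stops short on the plate.
- tamper_knob (a point): Centre of the top of the tamper's wooden mushroom knob (46 mm across, 24 mm high), 197 mm above the table when raised; it goes down with the tamper.
- mould: Loose flat bare metal plate, 190 (its x) x 130 (y) x 16 mm, about 0.45 kg, flat on the table at first. Origin: centre of its underside. Has one round cup (52 mm wide, 12 mm deep), a strap handle, and a notch 14 mm wide, 16 mm deep, flared to 28 mm at its mouth, in the long edge at +y, 66 mm towards -x. Home in the press, its y points along the press's x and its x along the press's -y.
- mould_notch (a point): Point of the plate where the pivot pin's axis stands when the pin is home at the bottom of the notch; at plate x -66, y 55, z 0 mm (10 mm inside the edge). As the plate swings round the pin, its other long edge travels to the press's right as well as forward: push about the middle of that edge and follow the arc. A straight push may jam; a push near the free end may draw the notch off the pin.
- mould_cup (a point): Centre of the cup's mouth, on the plate's top; at plate x 30, y 18, z 16 mm.
- mould_grip (a point): Centre of the handle's bar: a steel bar 70 mm long (along the plate's x), 12 mm wide, 14 mm high, with its middle 45 mm above the plate's underside and 22 mm free below it; at plate x -5, y -26 mm, near the centre of mass.
- cinnamon: Bystander: spice jar with a white cap, 56 mm across, 111 mm tall, standing behind the mould plate; origin at the centre of its underside.
- nutmeg_tin: Bystander: small rectangular tin, 36 x 56 x 67 mm, standing between the mould plate and the press, farther back; origin at the centre of its underside.
- cayenne: Bystander: small spice jar with a red cap, 40 mm across, 65 mm tall, standing behind and left of the mould plate; origin at the centre of its underside.
- mug_1: Bystander: white mug, 92 x 123 x 95 mm, right of the press; origin at the centre of its underside.

How it is judged:
On the way, in this order (a step that is already met when the one before it is completed fails the run):
1. the plate lies flat on the bed, let go, with its notch at the pivot pin (within 12 mm) and its free end swung out towards the robot, at least 25 degrees from home (horizontal distance between mould_notch and pivot_pin below 0.012 m and z of mould in the frame of press between 0.011 and 0.017 m and angle between mould's own z axis and vertical below 0.05 rad and angle between the x axis of mould and the y axis of press, either way round above 0.436 rad and x of mould_cup in the frame of press below 0.03 m and contact force between the fingers and mould below 0.3 N and linear speed of mould below 0.01 m/s), for 0.2 s.
2. on its way, 8 to 20 degrees from home, the plate still has its notch at the pin (within 12 mm) and lies on the bed (angle between the x axis of mould and the y axis of press, either way round between 0.14 and 0.35 rad and horizontal distance between mould_notch and pivot_pin below 0.012 m and z of mould in the frame of press below 0.018 m).
3. the plate lies home against pin and stop (notch within 5 mm of the pin, heading within 2 degrees) with the tamper still raised (less than 16 mm down) (angle between the x axis of mould and the y axis of press, either way round below 0.035 rad and horizontal distance between mould_notch and pivot_pin below 0.005 m and value of joint tamper below 0.016 m), for 0.2 s.
At the end, for the whole second after the job is handed in: The mould plate lies flat and at rest on the press bed, its notch within 5 mm of full contact with the pin and its long side within 2 degrees of the line of pin and stop; the tamper is at least 28 mm down, in the cup; the jars, the tin and the mug stand upright, less than 40 mm from where they were (angle between the x axis of mould and the y axis of press, either way round below 0.035 rad and horizontal distance between mould_notch and pivot_pin below 0.005 m and z of mould in the frame of press below 0.017 m and angle between mould's own z axis and vertical below 0.04 rad and value of joint tamper above 0.028 m and linear speed of mould below 0.01 m/s and angle between each of cinnamon, cayenne, nutmeg_tin, mug_1's own z axis and vertical below 0.2 rad); the robot touches nothing.
It fails at once if a bystander (spice jar with white cap, small jar with red cap, tin or mug) is moved by more than 40 mm (distance of any of cinnamon, cayenne, nutmeg_tin, mug_1 from where it was at the start of the episode above 0.04 m).
It also fails if it takes over 54 s, if anything falls off the work surface, if the arm or the gripper's body presses on something with over 40 N, if the wrist force passes 120 N, or if a joint passes its speed limit or range.

### The arm

A 6-joint arm with a two-finger parallel gripper is mounted at the origin on a cart in front of the work surface, level with it; the furniture and walls round the work are solid. World frame = base frame: x ahead of the robot, y to its left, z up, the work surface at z = 0. Lengths are in m, angles in rad, forces in N, time in s.
With the tool pointing down it reaches from about 0.4 to 0.825 m from the base axis. Payload 7 kg.
Tool frame: the origin (TCP) lies at the very end of the fingers, on their centre line; the grasp point (between the pads) lies arm.hold_point_z behind it (arm.hold_point_z is the distance from the TCP to the grasp point, in m); z points along the fingers, y is the line along which they close (so a half turn about z gives the same grasp; the last joint's range is limited). The gripper opens to 88 mm and grips with 3 to 60 N. Pads are 19 mm wide; open, the fingers measure 130 mm over their backs; the gripper's body (78 mm by 193 mm) begins 47 mm behind the grasp point.
Start: joints at [1.583, 0.359, 0.012, 0, -1.224, -0.288], TCP at [0.184, 0.649, 0.227] pointing down, gripper open.
Joint ranges: [-3.07, 3.07], [-1.43, 2.12], [-1.02, 1.25], [-3.03, 1.67], [-3.05, -0], [-3.03, 3.03]. Speed limits (rad/s): [2.39, 2.39, 3.01, 3.14, 3.14, 3.14].

### API

Orientations are given as [roll, pitch, yaw] about the fixed x, y, z axes, in that order (R = Rz(yaw) Ry(pitch) Rx(roll)).
In Python, from station import arm gives the robot as it stands.
- The arm moves only by the tool hand_motion, called as name(argument=value, ...), one argument or row to a line, values as JSON. Schema: {"type":"object","properties":{"moves":{"type":"array","items":{"type":"array","items":{"type":"array","items":{"type":"number"},"minItems":5,"maxItems":5},"minItems":1,"maxItems":20},"minItems":1,"maxItems":1},"grip_n":{"type":"number"},"only":{"type":"string"},"quiet":{"type":"boolean"},"lines":{"type":"string"}},"required":["moves"],"additionalProperties":false}. moves is a list that holds a single list of rows (three levels of brackets), with 1 to 20 rows, each of 5 numbers: the finger opening in m, then dx, dy, dz in parts of the range, where 1.0 means 0.8 m, then a turn about the tool's z in parts of the range, where 1.0 means pi rad; each row is the pose to reach, as a shift and turn from the pose commanded when the call began, along the tool's axes at that moment; what a row does not reach only later rows make up. A row lasts 1/12 s, in which the tool goes at most 0.0417 m and 0.125 rad, less where a joint would pass 70% of its speed; a pose out of reach is approached as far as the arm can. The fingers move at their own pace and stop on an object; grip_n is the grip in N (left out, the last holds). Time passes only in rows, so rows that do not move let the fingers close. The tool returns the time, the measured TCP pose, the force, the opening and the grip force at its end. only (a regular expression) keeps the lines of the reply that match it, lines (a string "A,B") keeps lines A to B, and quiet returns only ok. Input that does not fit is refused with a message, and nothing moves.
- arm.get_state(): the state, without advancing time (a new reading comes with each control period).
- arm.grab_frame(name): name is "scene" or "top"; returns the picture (480x640x3 uint8, red, green, blue); there is no depth.
- arm.camera_params(name): a dict with "fx", "fy", "cx", "cy" (pixels), "T" (4x4, takes a point from camera to world coordinates). Camera axes: x right, y down, z forward; pixel columns grow to the right and rows downward; lengths in m; the calibration is good to about 2 mm. A picture is of the moment at which its call begins. camera_params takes no time and is no camera call.
- arm.job_done(): hands the job in; it is judged then, once.
The state is a dict: "t": time; "q": joint angles; "qd": joint speeds; "joint_efforts": joint torques, N m; "eef_pos": TCP position; "ee_rot": TCP orientation; "force": force on the tool from outside, world axes, zero at the start; "moment": the same for the moment, N m; "width": finger opening in m; "gripper_force": force on a finger pad.
Only numpy, scipy, OpenCV 4.12 (cv2) and the standard library are available. Lean on these libraries where they do the work, as an engineer would, in place of code of your own. Each camera call takes 0.05 s, during which the arm holds its last target. There are 200 camera calls.

## Working session

There is one attempt and no reset: what is moved stays moved. The work goes in short steps, Python scripts to look and compute and a tool call to move; the robot and the scene stay as the last step left them, time stands still between calls to the robot, and variables do not carry over. Pictures are saved under pics/ and viewed, at most 10 in all, crops included, and the job is handed in when it is done.

```bash
mkdir -p pics; python3 - <<'E'
from station import arm
import cv2,numpy as np
for n in("scene","top"):
    cv2.imwrite(f"pics/{n}0.png",arm.grab_frame(n)[:,:,::-1]); p=arm.camera_params(n)
    print(n,p["fx"],p["fy"],p["cx"],p["cy"],np.round(p["T"],4).tolist())
s=arm.get_state();print(s,arm.hold_point_z)
E
```

```text
scene 494.10988511833307 494.10988511833307 321.6238957123919 241.55552015719832 [[-0.8413, -0.4093, 0.3531, 0.1358], [-0.5405, 0.6483, -0.5363, 0.7244], [-0.0094, -0.642, -0.7666, 1.1019], [0.0, 0.0, 0.0, 1.0]]
top 583.5784266532203 583.5784266532203 317.13467717579874 246.38754565639707 [[0.061, -0.7869, 0.6141, -0.5173], [-0.9981, -0.0415, 0.0459, -0.0579], [-0.0107, -0.6157, -0.7879, 1.5804], [0.0, 0.0, 0.0, 1.0]]
{'t': 0.1, 'q': array([ 1.58307326e+00,  3.59317727e-01,  1.11587434e-02, -2.85757954e-04,
       -1.22411537e+00, -2.88103961e-01]), 'qd': array([ 1.11076917e-03, -5.37765799e-04,  3.81439668e-03,  1.14107238e-03,
       -4.76792623e-05, -1.77721190e-03]), 'joint_efforts': array([-1.14079296e-03, -5.84164453e+01,  2.93752688e+01,  7.01542765e+00,
        1.02698343e-02, -4.39613257e-05]), 'eef_pos': array([0.18374402, 0.64905632, 0.22572249]), 'ee_rot': array([ 3.14009921e+00, -1.62421054e-04, -2.75924202e-01]), 'force': array([-0.13078339, -0.61806103, -1.07377401]), 'moment': array([ 0.01220467, -0.00527216,  0.00675425]), 'gripper_force': 0.0, 'width': 0.0876589006921285} 0.0188
```

View pics/top0.png

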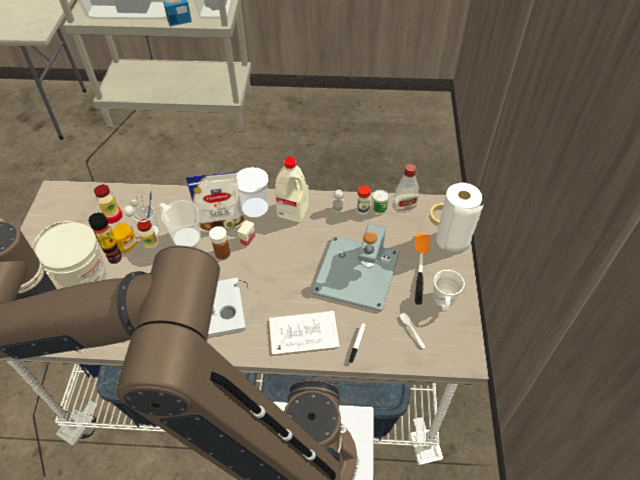

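View pics/scene0.png

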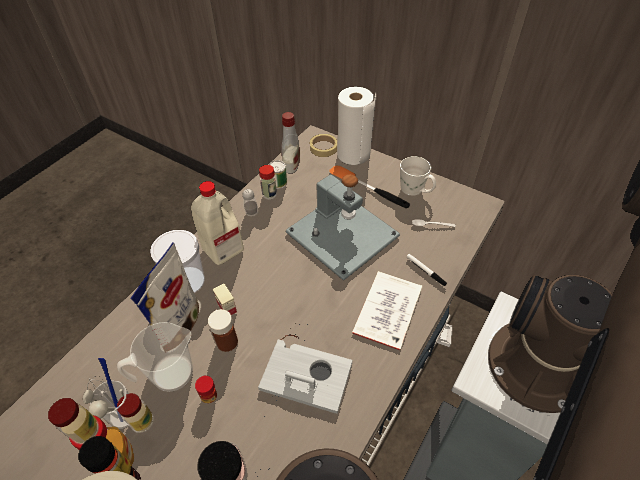

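```bash
python3 - <<'E'
import cv2
s=cv2.imread("pics/scene0.png")
def crop(im,x,y,w,h,k,o):
    c=cv2.resize(im[y:y+h,x:x+w],None,fx=k,fy=k,interpolation=cv2.INTER_CUBIC)
    for i in range(0,w,10):
        cv2.line(c,(i*k,0),(i*k,8 if i%50 else 20),(0,0,255),1);cv2.putText(c,str(x+i),(i*k,20),0,.35,(0,0,255),1)
    for i in range(0,h,10):
        cv2.line(c,(0,i*k),(8,i*k),(0,0,255),1);cv2.putText(c,str(y+i),(9,i*k+4),0,.35,(0,0,255),1)
    cv2.imwrite(o,c)
crop(s,250,325,110,95,6,"pics/mould.png")
crop(s,280,165,130,120,5,"pics/press.png")
E
```

```text
(no output)
```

View pics/mould.png

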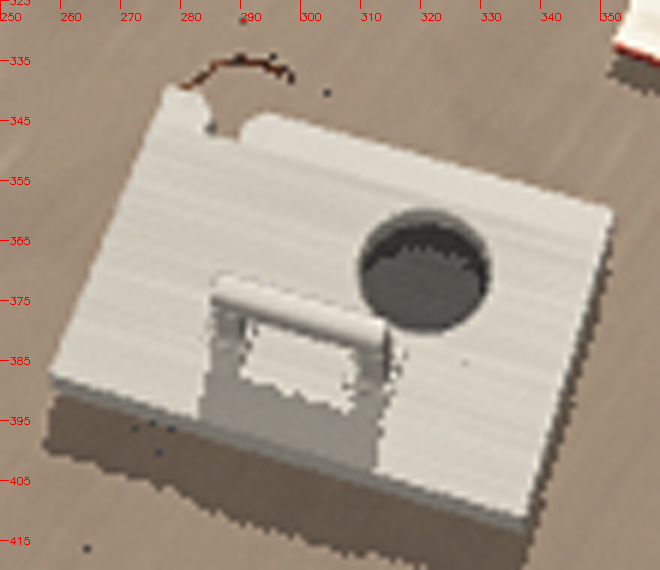

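View pics/press.png

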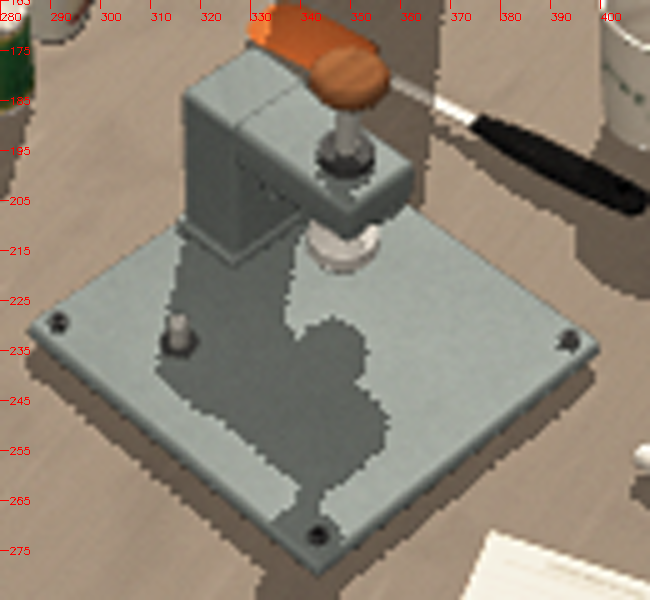

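The mould crop shows the plate with its notch at the upper left, (278,340)–(352,360)–(338,411)–(258,387), the cup at (320.5,369.5) and the bar near (300,376). The press crop shows bed corners at about (285,230), (343,278) and (399,234), and the pin top at (315,228).

```bash
cat >h.py <<'E'
import numpy as np, cv2
from scipy.optimize import least_squares
from station import arm
P={n:arm.camera_params(n) for n in("scene","top")}
def proj(n,X):
    p=P[n];T=np.array(p["T"]);c=(np.atleast_2d(X)-T[:3,3])@T[:3,:3]
    return np.c_[p["fx"]*c[:,0]/c[:,2]+p["cx"],p["fy"]*c[:,1]/c[:,2]+p["cy"]]
def ray(n,uv,z):
    p=P[n];T=np.array(p["T"]);d=T[:3,:3]@[(uv[0]-p["cx"])/p["fx"],(uv[1]-p["cy"])/p["fy"],1]
    return T[:3,3]+d*(z-T[2,3])/d[2]
def place(q,X):
    X=np.atleast_2d(X);c,s=np.cos(q[2]),np.sin(q[2])
    return np.c_[q[0]+c*X[:,0]-s*X[:,1],q[1]+s*X[:,0]+c*X[:,1],X[:,2]]
def fit(n,X,uv,q0):
    r=least_squares(lambda q:(proj(n,place(q,np.array(X)))-uv).ravel(),q0,loss='soft_l1')
    return r.x,np.round((proj(n,place(r.x,np.array(X)))-uv),1).tolist()
E
python3 - <<'E'
from h import *
c=lambda pts,o,k:np.array(pts)/k+o+.5/k-.5
M=c([(168,88),(611,210),(527,520),(52,375),(425,270)],(250,325),6)
XM=np.array([(-95,65,16),(95,65,16),(95,-65,16),(-95,-65,16),(30,18,16)])/1e3
r0=[ray("scene",m,.016) for m in M]
print(np.round(r0,3).tolist())
d=r0[1]-r0[0]; ctr=np.mean(r0[:4],0)
qm,e=fit("scene",XM,M,[ctr[0],ctr[1],np.arctan2(d[1],d[0])]);print("mould",qm,e)
Q=c([(28,328),(318,568),(597,345),(175,315)],(280,165),5)
XP=np.array([(122.5,117.5,14),(-122.5,117.5,14),(-122.5,-117.5,14),(47.5,62.5,36)])/1e3
r0=[ray("scene",m,.014) for m in Q];print(np.round(r0,3).tolist())
qp,e=fit("scene",XP,Q,[(r0[0]+r0[2])[0]/2,(r0[0]+r0[2])[1]/2,0]);print("press",qp,e)
np.savez("fit.npz",qm=qm,qp=qp)
for n,uv,z in [("cin cap",(221,317),.111),("tin top",(224,291),.067),("cay cap",(205,382),.065)]: print(n,ray("scene",uv,z))
print("grip",place(qm,np.array([-5,-26,45])/1e3),"knob",proj("scene",place(qp,np.array([.0105,-.0335,.197]))))
S=cv2.imread("pics/scene0.png");T=cv2.imread("pics/top0.png")
outs=[]
for n,I,roi in (("scene",S,(240,160,170,255)),("top",T,(200,210,210,135))):
    k=3 if n=="top" else 2
    x,y,w,h=roi
    I=cv2.resize(I[y:y+h,x:x+w],None,fx=k,fy=k,interpolation=cv2.INTER_CUBIC)
    for X in list(place(qm,XM))+list(place(qm,np.array([(-5,-26,52),(-40,-26,52),(30,-26,52),(-66,55,16)])/1e3))+list(place(qp,XP))+list(place(qp,np.array([(47.5,62.5,14),(10.5,-33.5,197),(-19,-61.5,121),(-19,-5.5,121),(122.5,-117.5,14)])/1e3)):
        u=proj(n,X)[0]; cv2.drawMarker(I,tuple(int(v) for v in (u-(x,y)+.5)*k),(0,0,255),0,7,1)
    outs.append(I)
h=600;O=np.zeros((600,800,3),np.uint8)
a=outs[0];O[:a.shape[0],:a.shape[1]]=a;b=cv2.resize(outs[1],(456,293));O[:293,342:798]=b
cv2.imwrite("pics/ov.png",O)
E
```

```text
[[0.558, 0.287, 0.016], [0.377, 0.236, 0.016], [0.34, 0.361, 0.016], [0.523, 0.41, 0.016], [0.426, 0.297, 0.016]]
mould [ 0.44946986  0.32317312 -2.86801654] [[-0.1, -0.2], [0.8, -0.0], [-0.1, -0.3], [-0.4, 0.3], [-0.0, 0.2]]
[[0.751, -0.016, 0.014], [0.518, 0.041, 0.014], [0.463, -0.182, 0.014], [0.683, -0.071, 0.014]]
press [ 0.6084305  -0.10131809 -0.24204522] [[-1.3, -0.8], [-0.2, 0.3], [1.1, -0.7], [0.3, 0.9]]
cin cap [0.66627941 0.34858182 0.111     ]
tin top [0.73288737 0.26924186 0.067     ]
cay cap [0.61243546 0.47864368 0.065     ]
grip [[0.44725933 0.34955708 0.045     ]] knob [[349.34926952 177.53526143]]
```

View pics/ov.png

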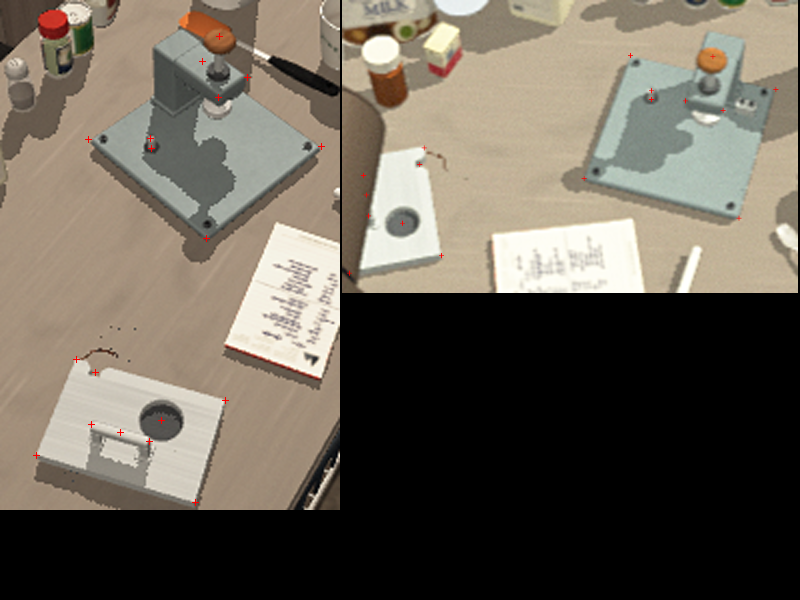

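The overlay matches in both views: plate corners, cup, bar, pin and knob all land within about 1 px. The plate's current heading is already about 60° from home, so it needs no turn while carried.

Careful with the scale: shifts go in shares of 0.8 m and turns go in shares of pi rad. That gives: 0.335 m / 0.8 = 0.4188, 0.252 m / 0.8 = 0.315, -0.125 rad / 3.1416 = -0.0398.

hand_motion(
  moves=[
    [[0.088,0.105,0.0675,0,-0.0398],[0.088,0.21,0.135,0,-0.0796],[0.088,0.315,0.2025,0,-0.1273],[0.088,0.4188,0.27,0,-0.1751],[0.088,0.4188,0.27,0,-0.1751],[0.088,0.4188,0.27,0,-0.1751],[0.088,0.4188,0.27,0,-0.1751],[0.088,0.4188,0.27,0,-0.1751],[0.088,0.4188,0.27,0,-0.1751],[0.088,0.4188,0.27,0,-0.1751],[0.088,0.4188,0.27,0.0625,-0.1751],[0.088,0.4188,0.27,0.125,-0.1751],[0.088,0.4188,0.27,0.15,-0.1751],[0.088,0.4188,0.27,0.15,-0.1751],[0.088,0.4188,0.27,0.15,-0.1751],[0.088,0.4188,0.27,0.15,-0.1751]],
  ],
  grip_n=40,
)

```text
t: 1.43
eef_pos: [0.4482, 0.3515, 0.1084]
ee_rot: [-3.141, -0.002, 0.275]
force: [0.1, 0.5, 1.4]
width: 0.0875
gripper_force: 0.0
```

Scaled: 0.082 m / 0.8 = 0.1025, 0.002 m / 0.8 = 0.0025.

hand_motion(
  moves=[
    [[0.088,-0.0013,0.0025,0.0375,0],[0.088,-0.0013,0.0025,0.075,0],[0.088,-0.0013,0.0025,0.1013,0],[0.088,-0.0013,0.0025,0.1025,0],[0.088,-0.0013,0.0025,0.1025,0],[0.0,-0.0013,0.0025,0.1025,0],[0.0,-0.0013,0.0025,0.1025,0],[0.0,-0.0013,0.0025,0.1025,0],[0.0,-0.0013,0.0025,0.1025,0],[0.0,-0.0013,0.0025,0.1025,0],[0.0,-0.0013,0.0025,0.1025,0],[0.0,-0.0013,0.0025,0.1025,0],[0.0,-0.0013,0.0025,0.1025,0]],
  ],
  grip_n=50,
)

```text
t: 2.52
eef_pos: [0.4469, 0.3482, 0.0246]
ee_rot: [3.142, 0.0, 0.274]
force: [-0.8, 0.6, 0.4]
width: 0.0399
gripper_force: 0.0
```

Scaled: -0.1 m / 0.8 = -0.125, -0.08 m / 0.8 = -0.1.

hand_motion(
  moves=[
    [[0,0,0,0,0],[0,0,0,0,0],[0,0,0,0,0],[0,0,0,0,0],[0,0,0,0,0],[0,0,0,0,0],[0,0,0,0,0],[0,0,0,0,0],[0,0,0,0,0],[0,0,0,0,0],[0,0,0,-0.025,0],[0,0,0,-0.0625,0],[0,0,0,-0.1,0],[0,0,0,-0.125,0],[0,0,0,-0.125,0],[0,0,0,-0.125,0]],
  ],
  grip_n=50,
)

```text
t: 3.85
eef_pos: [0.4467, 0.3482, 0.1249]
ee_rot: [-3.14, -0.001, 0.274]
force: [-0.0, -0.1, -6.4]
width: 0.0116
gripper_force: 50.0
```

```bash
python3 - <<'E'
from h import *
cv2.imwrite("pics/l.png",arm.grab_frame("scene")[:,:,::-1])
cv2.imwrite("pics/l4.png",cv2.resize(cv2.imread("pics/l.png")[290:430,240:400],None,fx=4,fy=4,interpolation=cv2.INTER_CUBIC))
E
```

```text
(no output)
```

View pics/l4.png

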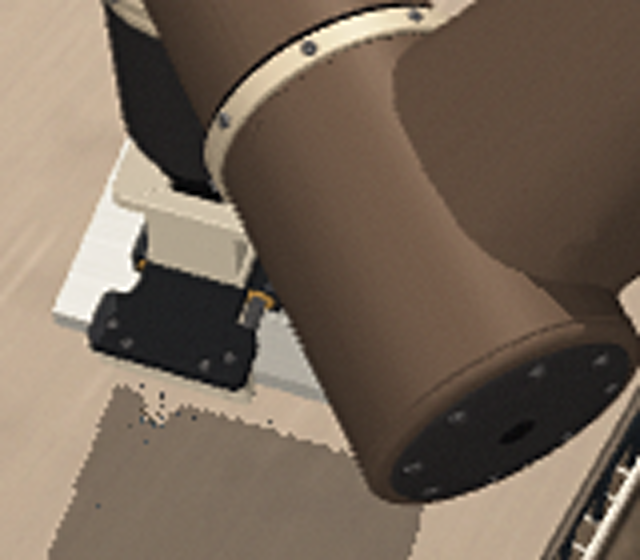

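The bar is held at 50 N with an 11.6 mm opening, and the plate hangs level. Next I carry it over the bed, turning it to about 65°.

Scaled: 0.351 m / 0.8 = 0.4388, 0.036 m / 0.8 = 0.045, 0.06 rad / 3.1416 = 0.0191.

hand_motion(
  moves=[
    [[0,0.0025,0.0125,0,0],[0,0.0075,0.0438,0,0],[0,0.0125,0.0875,0,0.0064],[0,0.02,0.1313,0,0.0127],[0,0.0263,0.175,0,0.0191],[0,0.0325,0.2188,0,0.0251],[0,0.0388,0.2625,0,0.0251],[0,0.045,0.3063,0,0.0251],[0,0.0525,0.35,0,0.0251],[0,0.0588,0.3938,0,0.0251],[0,0.0625,0.425,0,0.0251],[0,0.065,0.4388,0,0.0251],[0,0.065,0.4388,0.025,0.0251],[0,0.065,0.4388,0.05,0.0251],[0,0.065,0.4388,0.0625,0.0251],[0,0.065,0.4388,0.0625,0.0251],[0,0.065,0.4388,0.0625,0.0251]],
  ],
)

```text
t: 5.32
eef_pos: [0.5912, 0.0242, 0.0735]
ee_rot: [3.141, 0.003, 0.196]
force: [0.1, -0.9, -4.8]
width: 0.0114
gripper_force: 50.0
```

```bash
python3 - <<'E'
from h import *
s=cv2.cvtColor(arm.grab_frame("scene"),4);t=cv2.cvtColor(arm.grab_frame("top"),4)
cv2.imwrite("pics/p.png",np.hstack([cv2.resize(s[170:320,260:400],(560,600),interpolation=2),cv2.resize(t[200:350,310:370],(240,600),interpolation=2)]))
E
```

```text
(no output)
```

View pics/p.png

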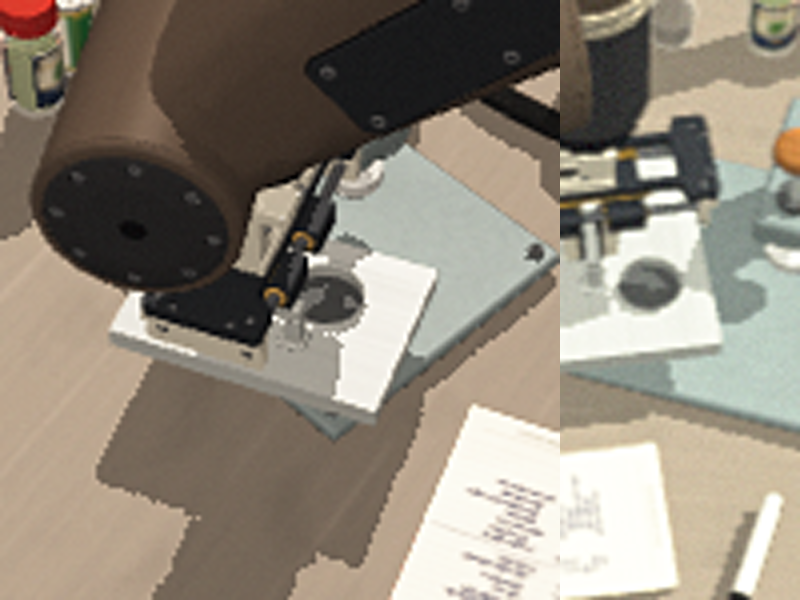

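The view shows the plate over the bed with the gripper clear of the overarm, but the arm hides the pin. I'll check the in-hand pose from the corners (369,237), (354,273), (287.5,252) and the cup (343,244).

```bash
python3 - <<'E'
from h import *
f=np.load("fit.npz");qp=f["qp"]
c=lambda pts:np.array(pts)/4+[260,170]+.125-.5
M=c([(437,267),(376,410),(110,332),(332,297)])
X=np.array([(95,65,65),(95,-65,65),(-95,-65,65),(30,18,65)])/1e3
q,e=fit("scene",X,M,[.59,0,-2.947]);print(q,e)
g=place(q,np.array([-5,-26,0])/1e3)[0];n=place(q,np.array([-66,55,0])/1e3)[0]
pin=place(qp,np.array([47.5,62.5,0])/1e3)[0]
pd=ray("scene",np.array([175,315])/5+[280,165]-.4,.036)
print("grip",g,"notch",n,"pin model",pin,"direct",pd)
for p in(pin,pd):
  d=p-n;a=q[2];print("pin-notch in plate axes",d@[np.cos(a),np.sin(a),0],d@[-np.sin(a),np.cos(a),0])
E
```

```text
[ 5.91300084e-01 -2.07109373e-03 -2.93532263e+00] [[0.3, 0.5], [0.6, 0.4], [-0.0, -0.1], [-1.4, -1.1]]
grip [0.59086902 0.0244018  0.        ] notch [ 0.66716557 -0.0423877   0.        ] pin model [ 0.66952641 -0.05202519  0.        ] direct [ 0.67214697 -0.05456166  0.036     ]
pin-notch in plate axes -0.00033694130336498623 0.00991671930670288
pin-notch in plate axes -0.0023824502511501458 0.012936140348167181
```

Scaled: 0.032 m / 0.8 = 0.04, 0.03 m / 0.8 = 0.0375.

hand_motion(
  moves=[
    [[0,0,0,0.01,0],[0,0,0,0.02,0],[0,0,0,0.03,0],[0,0,0,0.0375,0],[0,0,0,0.04,0],[0,0,0,0.04,0]],
  ],
)

```text
t: 5.92
eef_pos: [0.5914, 0.0242, 0.0415]
ee_rot: [3.141, 0.002, 0.195]
force: [0.2, -0.8, -3.9]
width: 0.0116
gripper_force: 50.0
```

Scaled: 0.008 m / 0.8 = 0.01, 0.001 m / 0.8 = 0.0013.

hand_motion(
  moves=[
    [[0,0.0013,0.0025,0,0],[0,0.0013,0.005,0,0],[0,0.0013,0.0075,0,0],[0,0.0013,0.01,0,0],[0,0.0013,0.01,0,0],[0,0.0013,0.01,0,0]],
  ],
)

```text
t: 6.42
eef_pos: [0.5944, 0.0164, 0.0426]
ee_rot: [3.142, 0.0, 0.195]
force: [-1.3, 0.3, -4.9]
width: 0.0116
gripper_force: 50.0
```

Scaled: 0.004 m / 0.8 = 0.005, 0.003 m / 0.8 = 0.0038.

hand_motion(
  moves=[
    [[0,0,0.0013,0,0],[0,0,0.0025,0,0],[0,0,0.0038,0,0],[0,0,0.005,0,0],[0,0,0.005,0,0],[0,0,0.005,0,0]],
  ],
)

```text
t: 6.92
eef_pos: [0.5943, 0.0136, 0.0424]
ee_rot: [-3.141, 0.001, 0.195]
force: [-5.8, 6.6, -2.4]
width: 0.0114
gripper_force: 50.0
```

hand_motion(
  moves=[
    [[0,-0.0013,0,0,0],[0,-0.0025,0,0,0],[0,-0.0025,0.0013,0,0],[0,-0.0025,0.0025,0,0],[0,-0.0025,0.0025,0,0]],
  ],
)

```text
t: 7.33
eef_pos: [0.5932, 0.0119, 0.0426]
ee_rot: [-3.14, 0.0, 0.196]
force: [-7.6, 12.1, -0.6]
width: 0.0111
gripper_force: 50.3
```

Scaled: -0.0015 m / 0.8 = -0.0019, -0.001 m / 0.8 = -0.0013.

hand_motion(
  moves=[
    [[0,-0.0013,0,0,0],[0,-0.0019,0,0,0],[0,-0.0019,0,0,0],[0,-0.0019,0,0,0]],
  ],
)

```text
t: 7.67
eef_pos: [0.593, 0.0116, 0.0429]
ee_rot: [-3.14, -0.002, 0.196]
force: [-2.6, 9.3, -4.0]
width: 0.0117
gripper_force: 50.3
```

Scaled: 0.0045 m / 0.8 = 0.0056, 0.004 m / 0.8 = 0.005.

hand_motion(
  moves=[
    [[0,0,-0.0013,0.0013,0],[0,0,-0.0013,0.0025,0],[0,0,-0.0013,0.0038,0],[0,0,-0.0013,0.005,0],[0,0,-0.0013,0.0056,0],[0,0,-0.0013,0.0056,0]],
  ],
)

```text
t: 8.17
eef_pos: [0.5929, 0.0128, 0.0396]
ee_rot: [-3.141, -0.002, 0.197]
force: [-8.3, 11.9, 7.4]
width: 0.0115
gripper_force: 50.2
```

hand_motion(
  moves=[
    [[0.05,0,0,0,0],[0.05,0,0,0,0],[0.05,0,0,0,0],[0.05,0,0,0,0],[0.05,0,0,0,0],[0.05,0,0,0,0],[0.05,0,0,0,0],[0.05,0,0,0,0],[0.05,0,0,0,0],[0.05,0,0,0,0]],
  ],
)

```text
t: 9.0
eef_pos: [0.5921, 0.0111, 0.038]
ee_rot: [3.142, 0.0, 0.195]
force: [-0.5, 0.5, 0.3]
width: 0.0501
gripper_force: 0.0
```

hand_motion(
  moves=[
    [[0.05,0,0,0,0],[0.05,0,0,-0.025,0],[0.05,0,0,-0.05,0],[0.05,0,0,-0.0875,0],[0.05,0,0,-0.125,0],[0.05,0,-0.05,-0.1625,0],[0,0,-0.1,-0.1625,0],[0,0,-0.15,-0.1625,0],[0,0,-0.2,-0.1625,0],[0,0,-0.25,-0.1625,0],[0,0,-0.25,-0.1625,0],[0,0,-0.25,-0.1625,0],[0,0,-0.25,-0.1625,0]],
  ],
)

```text
t: 10.08
eef_pos: [0.553, 0.2077, 0.1679]
ee_rot: [3.141, 0.0, 0.196]
force: [-0.4, -0.5, 0.5]
width: 0.0088
gripper_force: 0.0
```

```bash
python3 - <<'E'
from h import *
s=cv2.cvtColor(arm.grab_frame("scene"),4);t=cv2.cvtColor(arm.grab_frame("top"),4)
cv2.imwrite("pics/r_s.png",s);cv2.imwrite("pics/r_t.png",t)
cv2.imwrite("pics/r.png",np.hstack([cv2.resize(s[190:290,270:370],(400,400),interpolation=2),cv2.resize(t[220:320,300:400],(400,400),interpolation=2)]))
E
```

```text
(no output)
```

View pics/r.png

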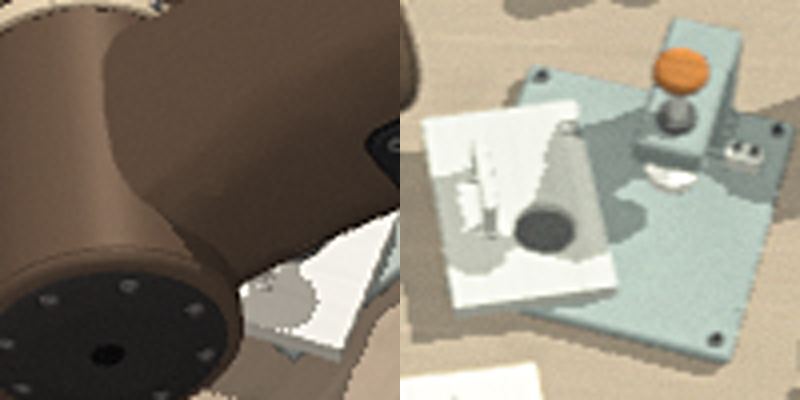

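The plate lies in the notch pose on the bed. In the top view its corners are (580,100), (422,120), (457,308) and (617,292), the cup is at (545,230), and the pin shows at about (570,127).

```bash
cat >>h.py <<'E'
def edge(qm,px,off):  # world TCP & yaw to push -y edge at plate x=px, TCP off outside
    return place(qm,np.array([px,-.065-off,0]))[0][:2]
E
python3 - <<'E'
from h import *
f=np.load("fit.npz");qp=f["qp"]
M=(np.array([(580,100),(422,119),(457,306),(618,291),(545,230)])-[400,0])/4+[300,220]-.375
X=np.array([(-95,65,30),(-95,-65,30),(95,-65,30),(95,65,30),(30,18,30)])/1e3
q,e=fit("top",X,M,[.59,0,-2.947]);print(q,e)
n=place(q,np.array([-66,55,0])/1e3)[0];pin=place(qp,np.array([47.5,62.5,0])/1e3)[0]
print("notch",n,"pin",pin,"pin px top",ray("top",np.array([170,126])/4+[300,220]-.375,.036),"swing deg",np.degrees(-1.8128-q[2]))
np.savez("fit2.npz",qm=q)
# consistent pose from gripper: grip = TCP (.592,.0114) yaw .195
a=.1955-np.pi; c,s=np.cos(a),np.sin(a); 
qg=np.array([.5921+.0009*.98-(-.005*c+.026*s),.0116-(-.005*s-.026*c),a]);print("from gripper",qg,"notch",place(qg,np.array([-66,55,0])/1e3)[0])
E
```

```text
[ 0.59540671 -0.01326326 -2.94384915] [[-0.5, 0.5], [0.8, 0.1], [-0.4, 0.5], [-0.1, -0.7], [0.3, -0.3]]
notch [ 0.67092568 -0.05422526  0.        ] pin [ 0.66952641 -0.05202519  0.        ] pin px top [ 0.67069745 -0.05237291  0.036     ] swing deg 64.80434274948351
from gripper [ 0.59312793 -0.014876   -2.94609265] notch [ 0.66855481 -0.05600732  0.        ]
```

```bash
cat >push.py <<'E'
from h import *
PIN=np.array([.6703,-.0540]);PY=-.242
def tcp(phi,off,xp=-.008):
    a=PY-np.pi/2-np.radians(phi);v=np.array([np.cos(a),np.sin(a)]);u=np.array([-v[1],v[0]])
    return PIN+(.066+xp)*v-(.120+off)*u, a+np.pi/2
def rel(phi,off,p0,y0):
    p,y=tcp(phi,off);d=p-p0
    return np.round([d@[np.cos(y0),np.sin(y0)],d@[np.sin(y0),-np.cos(y0)],y0-y],3).tolist()
E
python3 - <<'E'
from push import *
s=arm.get_state();print(np.round(s["q"],2))
p0,y0=s["eef_pos"][:2],s["ee_rot"][2]
print(tcp(65,.035),"rel",rel(65,.035,p0,y0))
p1,y1=tcp(65,.035)
for f in (65,15,0): print(f,tcp(f,.01))
E
```

```text
[ 0.69  0.27 -0.26  0.   -1.04  1.08]
(array([0.58345947, 0.08688194]), np.float64(-1.3764640137963142)) rel [0.006, 0.123, 1.571]
65 (array([0.58828725, 0.06235252]), np.float64(-1.3764640137963142))
15 (array([ 0.52845202, -0.04203545]), np.float64(-0.5037993877991496))
0 (array([ 0.53018872, -0.07915609]), np.float64(-0.242))
```

Scaled: 0.148 m / 0.8 = 0.185, 0.123 m / 0.8 = 0.1538, 1.571 rad / 3.1416 = 0.5001.

hand_motion(
  moves=[
    [[0,0,0.0375,0,0.0382],[0,0,0.075,0,0.0764],[0,0.0038,0.1125,0,0.1146],[0,0.0075,0.1538,0,0.1528],[0,0.0075,0.1538,0,0.191],[0,0.0075,0.1538,0,0.2292],[0,0.0075,0.1538,0,0.2674],[0,0.0075,0.1538,0,0.3056],[0,0.0075,0.1538,0,0.3438],[0,0.0075,0.1538,0,0.382],[0,0.0075,0.1538,0,0.4202],[0,0.0075,0.1538,0,0.4584],[0,0.0075,0.1538,0,0.5001],[0,0.0075,0.1538,0.0375,0.5001],[0,0.0075,0.1538,0.0875,0.5001],[0,0.0075,0.1538,0.1375,0.5001],[0,0.0075,0.1538,0.175,0.5001],[0,0.0075,0.1538,0.185,0.5001],[0,0.0075,0.1538,0.185,0.5001],[0,0.0075,0.1538,0.185,0.5001]],
  ],
)

```text
t: 11.85
eef_pos: [0.5839, 0.0873, 0.021]
ee_rot: [-3.141, -0.0, -1.376]
force: [0.0, -1.4, -0.4]
width: 0.0009
gripper_force: 0.0
```

```bash
python3 - <<'E'
from push import *
s=arm.get_state();print(np.round(s["q"],2),s["force"])
p0,y0=s["eef_pos"][:2],s["ee_rot"][2]
print(rel(65,.01,p0,y0))
for f in np.arange(65,-.1,-2.5):print(f,rel(f,.01,p0,y0))
E
```

```text
[ 0.48  0.43 -0.42  0.   -0.73 -0.29] [ 0.01220313 -1.39187446 -0.42547786]
[0.025, 0.001, 0.0]
65.0 [0.025, 0.001, 0.0]
62.5 [0.028, 0.006, -0.044]
60.0 [0.031, 0.012, -0.087]
57.5 [0.034, 0.017, -0.131]
55.0 [0.037, 0.022, -0.174]
52.5 [0.041, 0.027, -0.218]
50.0 [0.045, 0.032, -0.262]
47.5 [0.049, 0.037, -0.305]
45.0 [0.053, 0.041, -0.349]
42.5 [0.057, 0.046, -0.393]
40.0 [0.062, 0.05, -0.436]
37.5 [0.067, 0.054, -0.48]
35.0 [0.072, 0.058, -0.524]
32.5 [0.077, 0.061, -0.567]
30.0 [0.082, 0.065, -0.611]
27.5 [0.087, 0.068, -0.654]
25.0 [0.093, 0.071, -0.698]
22.5 [0.099, 0.073, -0.742]
20.0 [0.104, 0.075, -0.785]
17.5 [0.11, 0.078, -0.829]
15.0 [0.116, 0.079, -0.873]
12.5 [0.122, 0.081, -0.916]
10.0 [0.128, 0.082, -0.96]
7.5 [0.134, 0.083, -1.003]
5.0 [0.141, 0.084, -1.047]
2.5 [0.147, 0.085, -1.091]
0.0 [0.153, 0.085, -1.134]
```

Scaled: 0.062 m / 0.8 = 0.0775, 0.057 m / 0.8 = 0.0713, -0.436 rad / 3.1416 = -0.1388.

hand_motion(
  moves=[
    [[0,0.0125,0,0,0],[0,0.025,0.0013,0,0],[0,0.0313,0.0013,0,0],[0,0.035,0.0075,0,-0.014],[0,0.0388,0.015,0,-0.0277],[0,0.0425,0.0213,0,-0.0417],[0,0.0463,0.0275,0,-0.0554],[0,0.0513,0.0338,0,-0.0694],[0,0.0563,0.04,0,-0.0834],[0,0.0613,0.0463,0,-0.0971],[0,0.0663,0.0513,0,-0.1111],[0,0.0713,0.0575,0,-0.1251],[0,0.0775,0.0625,0,-0.1388],[0,0.0775,0.0625,0,-0.1388]],
  ],
)

```text
t: 13.02
eef_pos: [0.5463, 0.017, 0.0216]
ee_rot: [-3.139, -0.0, -0.938]
force: [-1.8, 2.8, 2.1]
width: 0.0003
gripper_force: 1.5
```

```bash
python3 - <<'E'
from push import *
s=arm.get_state();print(s["force"],s["moment"])
p0,y0=s["eef_pos"][:2],s["ee_rot"][2]
cv2.imwrite("pics/s1.png",cv2.cvtColor(arm.grab_frame("top"),4))
t=cv2.imread("pics/s1.png");cv2.imwrite("pics/s1c.png",cv2.resize(t[220:320,300:400],(600,600),interpolation=2))
for f in np.arange(40,-3.1,-2.5):print(f,rel(f,.01,p0,y0))
E
```

```text
[-1.8209324   2.77362102  2.12863858] [0.88318451 0.68437199 0.02217931]
40.0 [0.0, -0.0, 0.002]
37.5 [0.003, 0.005, -0.042]
35.0 [0.006, 0.011, -0.085]
32.5 [0.009, 0.016, -0.129]
30.0 [0.012, 0.021, -0.173]
27.5 [0.016, 0.027, -0.216]
25.0 [0.02, 0.031, -0.26]
22.5 [0.024, 0.036, -0.304]
20.0 [0.028, 0.041, -0.347]
17.5 [0.032, 0.045, -0.391]
15.0 [0.037, 0.049, -0.434]
12.5 [0.042, 0.053, -0.478]
10.0 [0.047, 0.057, -0.522]
7.5 [0.052, 0.061, -0.565]
5.0 [0.057, 0.064, -0.609]
2.5 [0.063, 0.067, -0.653]
0.0 [0.068, 0.07, -0.696]
-2.5 [0.074, 0.072, -0.74]
```

View pics/s1c.png

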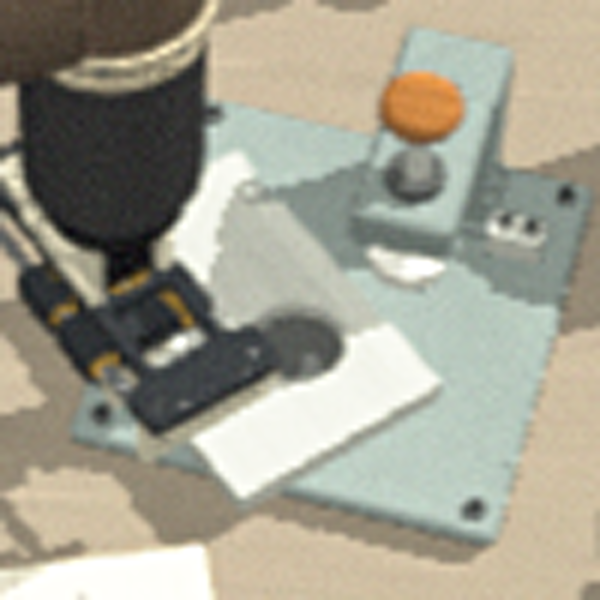

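The plate follows the arc with the pin still in the notch (pin at about (250,190) in the crop, edge force about 3 N). I carry on.

Careful with the scale: shifts go in shares of 0.8 m and turns go in shares of pi rad. That gives: 0.053 m / 0.8 = 0.0663, 0.049 m / 0.8 = 0.0613, -0.478 rad / 3.1416 = -0.1522.

hand_motion(
  moves=[
    [[0,0.0038,0.0063,0,-0.0134],[0,0.0075,0.0138,0,-0.0271],[0,0.0113,0.02,0,-0.0411],[0,0.015,0.0263,0,-0.0551],[0,0.02,0.0338,0,-0.0688],[0,0.025,0.0388,0,-0.0828],[0,0.03,0.045,0,-0.0968],[0,0.035,0.0513,0,-0.1105],[0,0.04,0.0563,0,-0.1245],[0,0.0463,0.0613,0,-0.1381],[0,0.0525,0.0663,0,-0.1522],[0,0.0525,0.0663,0,-0.1522],[0,0.0525,0.0663,0,-0.1522]],
  ],
)

```text
t: 14.15
eef_pos: [0.5278, -0.0483, 0.0203]
ee_rot: [3.141, 0.0, -0.465]
force: [-2.0, 0.0, 0.4]
width: 0.0003
gripper_force: 0.6
```

```bash
python3 - <<'E'
from push import *
s=arm.get_state();print(s["force"],s["moment"])
p0,y0=s["eef_pos"][:2],s["ee_rot"][2]
for f in np.arange(12.5,-3.1,-1.25):print(f,rel(f,.01,p0,y0))
print(rel(0,.007,p0,y0),rel(0,.004,p0,y0))
E
```

```text
[-2.04286252  0.02226258  0.43078105] [-0.0712778   0.52971023 -0.01696315]
12.5 [0.0, -0.0, -0.005]
11.25 [0.002, 0.003, -0.027]
10.0 [0.003, 0.005, -0.048]
8.75 [0.004, 0.008, -0.07]
7.5 [0.006, 0.011, -0.092]
6.25 [0.007, 0.014, -0.114]
5.0 [0.009, 0.016, -0.136]
3.75 [0.011, 0.019, -0.157]
2.5 [0.012, 0.021, -0.179]
1.25 [0.014, 0.024, -0.201]
0.0 [0.016, 0.026, -0.223]
-1.25 [0.018, 0.029, -0.245]
-2.5 [0.02, 0.031, -0.267]
[0.019, 0.026, -0.223] [0.022, 0.025, -0.223]
```

Scaled: 0.026 m / 0.8 = 0.0325, 0.024 m / 0.8 = 0.03, -0.223 rad / 3.1416 = -0.071.

hand_motion(
  moves=[
    [[0,0.0025,0.0038,0,-0.0086],[0,0.0038,0.0063,0,-0.0153],[0,0.005,0.01,0,-0.0223],[0,0.0075,0.0138,0,-0.0293],[0,0.0088,0.0175,0,-0.0363],[0,0.0113,0.02,0,-0.0433],[0,0.0138,0.0238,0,-0.05],[0,0.015,0.0263,0,-0.057],[0,0.0175,0.03,0,-0.064],[0,0.02,0.0325,0,-0.071],[0,0.02,0.0325,0,-0.071],[0,0.02,0.0325,0,-0.071]],
  ],
)

```text
t: 15.15
eef_pos: [0.5298, -0.0784, 0.02]
ee_rot: [3.141, 0.002, -0.241]
force: [-5.0, 0.2, 3.7]
width: 0.0008
gripper_force: 2.3
```

Scaled: 0.003 m / 0.8 = 0.0038, 0.002 m / 0.8 = 0.0025.

hand_motion(
  moves=[
    [[0,0.0013,0,0,0],[0,0.0025,0,0,0],[0,0.0038,0,0,0],[0,0.0038,0,0,0],[0,0.0038,0,0,0]],
  ],
)

```text
t: 15.57
eef_pos: [0.5301, -0.0789, 0.0196]
ee_rot: [3.14, 0.006, -0.241]
force: [-13.6, 6.1, 11.0]
width: 0.0004
gripper_force: 7.0
```

Scaled: -0.23 m / 0.8 = -0.2875, -0.05 m / 0.8 = -0.0625.

hand_motion(
  moves=[
    [[0,-0.0038,0,0,0],[0,-0.0125,0,0,0],[0,-0.0375,0,0,0],[0,-0.0625,0,0,0],[0,-0.0625,0,-0.05,0],[0,-0.0625,0,-0.1,0],[0,-0.0625,0,-0.15,0],[0,-0.0625,0,-0.2,0],[0,-0.0625,0,-0.25,0],[0,-0.0625,0,-0.2875,0],[0,-0.0625,0,-0.2875,0],[0,-0.0625,0,-0.2875,0]],
  ],
)

```text
t: 16.57
eef_pos: [0.4865, -0.0667, 0.2525]
ee_rot: [-3.139, -0.006, -0.24]
force: [0.6, 0.3, -0.5]
width: 0.0004
gripper_force: 0.0
```

```bash
python3 - <<'E'
from push import *
t=cv2.cvtColor(arm.grab_frame("top"),4);cv2.imwrite("pics/h_t.png",t)
s=cv2.cvtColor(arm.grab_frame("scene"),4);cv2.imwrite("pics/h_s.png",s)
cv2.imwrite("pics/h.png",np.hstack([cv2.resize(s[180:280,280:380],(400,400),interpolation=2),cv2.resize(t[220:320,300:400],(400,400),interpolation=2)]))
k=place(np.load("fit.npz")["qp"],np.array([.0105,-.0335,0]))[0]
st=arm.get_state();y0=st["ee_rot"][2];d=k[:2]-st["eef_pos"][:2]
print(k,"rel",d@[np.cos(y0),np.sin(y0)],d@[np.sin(y0),-np.cos(y0)],st["eef_pos"])
# knob from both cameras
E
```

```text
[ 0.61059485 -0.13635829  0.        ] rel 0.1386222054539047 0.03758912516066645 [ 0.48484063 -0.06696856  0.24965628]
```

View pics/h.png

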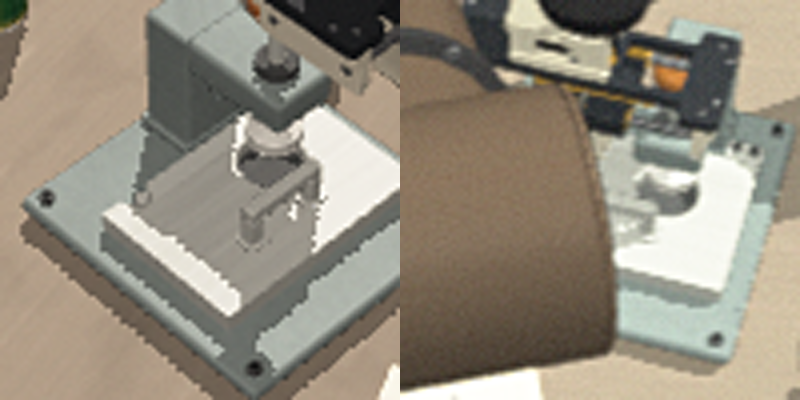

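The scene half shows the plate on the pin (pin at (140,197)) with its -x end at (105,213)–(237,312) and the cup under the tamper. In the top half, its free end is at (758,155)–(722,293), beside the stop block. I check the heading numerically.

```bash
python3 - <<'E'
from push import *
S=np.array([(103,212),(237,313)])/4+[280,180]-.375
T=(np.array([(758,155),(722,293)])-[400,0])/4+[300,220]-.375
XS=np.array([(-95,65,30),(-95,-65,30)])/1e3;XT=np.array([(95,65,30),(95,-65,30)])/1e3
f=lambda q:np.r_[proj("scene",place(q,XS))-S,proj("top",place(q,XT))-T].ravel()
r=least_squares(f,[.57,-.1,-1.813]);print(r.x,np.round(f(r.x),1),np.degrees(r.x[2]+1.813),"notch",place(r.x,np.array([-.066,.055,0])))
h=place([PIN[0]-0,PIN[1],-1.813],np.array([.066,-.055,0]));print("expected",h)
E
```

```text
[ 0.6023582  -0.10412609 -1.78051859] [-0.4  1.1 -1.   0.8  0.6  1.7  1.6 -1. ] 1.8610476785728338 notch [[ 0.6698935  -0.05102258  0.        ]]
expected [[ 0.60107574 -0.10488224  0.        ]]
```

The image heading comes out +1.9°, which is within pixel error because the stop prevents overswing. To verify by touch, I push once more closer to the stop and compare the contact line.

hand_motion(
  moves=[
    [[0,0,0.025,0,0],[0,0,0.0538,0.0375,0],[0,0,0.0538,0.0875,0],[0,0,0.0538,0.1375,0],[0,0,0.0538,0.1875,0],[0,0,0.0538,0.2375,0],[0,0,0.0538,0.275,0],[0,0,0.0538,0.2875,0],[0,0.0125,0.0538,0.2875,0],[0,0.0313,0.0538,0.2875,0],[0,0.0438,0.0538,0.2875,0],[0,0.05,0.0538,0.2875,0],[0,0.055,0.0538,0.2875,0],[0,0.0588,0.0538,0.2875,0],[0,0.0613,0.0538,0.2875,0],[0,0.0625,0.0538,0.2875,0],[0,0.0625,0.0538,0.2875,0]],
  ],
)

```text
t: 18.08
eef_pos: [0.5197, -0.1204, 0.0197]
ee_rot: [3.141, 0.006, -0.24]
force: [-8.5, 5.1, 5.6]
width: 0.0002
gripper_force: 5.0
```

```bash
python3 - <<'E'
from push import *
s=arm.get_state();d=s["eef_pos"][:2]-[.5301,-.0789];y=-.242
print(s["force"],"along x",d@[np.cos(y),np.sin(y)],"along y",d@[np.sin(y),-np.cos(y)])
E
```

```text
[-8.46484327  5.14327038  5.55618483] along x -0.00011815858370724068 along y 0.042744581853777885
```

Both pushes hit the same line (0.1 mm difference over 43 mm), so the plate is flush with pin and stop. Next is the tamper.

Scaled: -0.215 m / 0.8 = -0.2688, 0.089 m / 0.8 = 0.1113.

hand_motion(
  moves=[
    [[0,-0.0063,0,0,0],[0,-0.025,0,0,0],[0,-0.05,0,0,0],[0,-0.05,0,-0.05,0],[0,-0.05,0,-0.1,0],[0,-0.05,0,-0.15,0],[0,-0.05,0,-0.2,0],[0,-0.05,0,-0.25,0],[0,-0.05,0,-0.2688,0],[0,-0.05,0,-0.2688,0],[0,0,-0.0038,-0.2688,0],[0,0.05,-0.0075,-0.2688,0],[0,0.0875,-0.0075,-0.2688,0],[0,0.1113,-0.0075,-0.2688,0],[0,0.1113,-0.0075,-0.2688,0],[0,0.1113,-0.0075,-0.25,0],[0,0.1113,-0.0075,-0.2375,0],[0,0.1113,-0.0075,-0.2313,0],[0,0.1113,-0.0075,-0.2313,0]],
  ],
)

```text
t: 19.67
eef_pos: [0.6099, -0.1358, 0.2035]
ee_rot: [3.141, 0.003, -0.239]
force: [-1.2, 0.3, -0.3]
width: 0.0002
gripper_force: 0.0
```

Down by 38.5 mm to the knob's low position (z 0.165).

Scaled: 0.041 m / 0.8 = 0.0513, 0.039 m / 0.8 = 0.0488.

hand_motion(
  moves=[
    [[0,0,0,0.005,0],[0,0,0,0.01,0],[0,0,0,0.015,0],[0,0,0,0.02,0],[0,0,0,0.025,0],[0,0,0,0.03,0],[0,0,0,0.035,0],[0,0,0,0.04,0],[0,0,0,0.045,0],[0,0,0,0.0488,0],[0,0,0,0.0513,0],[0,0,0,0.0513,0],[0,0,0,0.0513,0]],
  ],
)

```text
t: 20.75
eef_pos: [0.6116, -0.136, 0.1648]
ee_rot: [3.142, -0.001, -0.238]
force: [-1.3, 1.9, 9.5]
width: 0.0006
gripper_force: 4.3
```

Scaled: 0.003 m / 0.8 = 0.0038, 0.002 m / 0.8 = 0.0025.

hand_motion(
  moves=[
    [[0,0,0,0.0025,0],[0,0,0,0.0038,0],[0,0,0,0.0038,0]],
  ],
)

```text
t: 21.0
eef_pos: [0.6118, -0.136, 0.1645]
ee_rot: [3.141, -0.003, -0.238]
force: [-9.8, 5.3, 24.4]
width: 0.0002
gripper_force: 12.4
```

hand_motion(
  moves=[
    [[0,0,0,-0.0125,0],[0,0,0,-0.0375,0],[0,0,0,-0.075,0],[0,0,0,-0.1125,0],[0,-0.0375,0,-0.125,0],[0,-0.075,0,-0.125,0],[0,-0.1125,0,-0.125,0],[0,-0.1125,0,-0.125,0],[0,-0.1125,0,-0.125,0],[0,-0.1125,0,-0.125,0]],
  ],
)

```text
t: 21.83
eef_pos: [0.524, -0.1147, 0.2611]
ee_rot: [-3.142, -0.0, -0.239]
force: [0.5, 0.7, -0.5]
width: 0.0003
gripper_force: 0.0
```

```bash
python3 - <<'E'
from h import *
s=cv2.cvtColor(arm.grab_frame("scene"),4);qp=np.load("fit.npz")["qp"]
# orange-brown knob centroid, before vs now
for n,im in(("before",cv2.imread("pics/scene0.png")),("now",s)):
    c=im[170:260,335:365].astype(int);m=(c[:,:,2]-c[:,:,0]>60);m=m&(np.arange(335,365)[None]>340)
    y,x=np.nonzero(m);print(n,x.mean()+335 if len(x) else None,y.mean()+170 if len(y) else None,len(x))
print(proj("scene",place(qp,np.array([[.0105,-.0335,.185],[.0105,-.0335,.153]]))))
E
```

```text
before 348.14009661835746 177.5024154589372 207
now 347.96603773584906 181.72075471698113 265
[[349.19947571 180.83465257]
 [348.80995661 189.41428537]]
```

The tamper bottomed against a hard stop at z 0.1645, which is 32 mm of travel. On a plate without the cup below it would have stopped at 22 mm. The arm is clear, so I hand in.

```bash
python3 -c "
from station import arm
print(arm.job_done())"
```

```text
the job is handed in; nothing more can be done
None
```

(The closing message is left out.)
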